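Index the module under the inspection mirror and hold the sight angle

ROBOT

A 6-joint arm with a two-finger parallel gripper is mounted at the origin on the work surface. World frame = base frame: x ahead of the robot, y to its left, z up, the work surface at z = 0. Lengths are in m, angles in rad, forces in N, time in s.
With the tool pointing down it reaches from about 0.3 to 0.875 m from the base axis. Payload 4.2 kg.
Tool frame: the origin (TCP) lies at the very end of the fingers, on their centre line; the grasp point (between the pads) lies 19 mm behind it; z points along the fingers, y is the direction in which the jaws open and shut (so a half turn about z gives the same grasp; the last joint's range is limited). The gripper opens to 85 mm and grips with 20 to 120 N. Pads are 22 mm wide; open, the fingers measure 114 mm over their backs; the gripper's body (76 mm by 85 mm) begins 54 mm behind the grasp point. The pads swing forward as they close: fully open they stand 13 mm farther back than shut.
Start: joints at [-1.151, 0.32, 1.565, -0, 1.257, -0.02], TCP at [0.245, -0.52, 0.231] pointing down, gripper open.
Joint ranges: [-3.11, 3.11], [-0.84, 2.01], [0.21, 2.61], [-1.34, 4.49], [0.05, 2.63], [-2.56, 2.56]. Speed limits (rad/s): [2.57, 2.57, 3.14, 3.14, 3.14, 3.14].

INTERFACE

Orientations are given as a unit quaternion [w, x, y, z].
In Python, from workcell import get_obs, camera, camera_model, hand_in gives the robot as it stands. The module is installed in compiled form; this text tells all that it offers.
- The arm moves only by the tool carry_out, never from a script. Its argument "steps" is a list of rows, each a list of 3 entries, a list of its own where there are three numbers: the opening, from 0 (shut) to 1 (fully open), then the shift along the tool's x, y, z in m, then the turn about the tool's z in degrees. In form: [[hand, [x, y, z], twist], ...]. A call has 1 to 20 rows; each row shifts and turns the commanded pose from where the row before left it, along the tool's axes as they then stand; what a row does not reach is not made up. A row lasts 1/10 s, in which the tool goes at most 50 mm and 8.59 degrees, less where a joint would pass 70% of its speed; a pose out of reach is approached as far as the arm can. A call with a gripper value outside its range is refused whole. The fingers move at their own pace and stop on an object; the grip force is fixed at half the most. Time passes only in rows, so rows that do not move let the fingers close. It gives the time, the measured TCP pose, the force and the opening at its end, in the units of the state.
- get_obs(): the state, without advancing time (a new reading comes with each control period).
- camera(name): name is "scene" or "side" or "wrist"; returns the picture (400x640x3 uint8, blue, green, red); there is no depth.
- camera_model(name): a dict with "fovy" (degrees; the focal length in pixels is half the picture's height over the tangent of half this angle, whatever the lens; pixels are square), "cx", "cy" (the principal point, pixels), "position" and "rotation" of the camera in the world. Camera axes: x right, y down, z forward; pixel columns grow to the right and rows downward; lengths in m; the calibration is good to about 2 mm. The wrist camera is an equidistant fisheye: a pixel r from the principal point sees the ray r / f radians off the axis. A picture is of the moment at which its call begins: read the wrist's pose just before it. camera_model takes no time and is no camera call; for the wrist camera it gives the pose at the moment of the call.
- hand_in(): hands the job in, once; it reports no verdict.
The state is a dict: "time": time; "q": joint angles; "dq": joint speeds; "joint_efforts": joint torques, N m; "tool_pos": TCP position; "eef_rot": TCP orientation; "force": force on the tool from outside, world axes, zero at the start; "wrist_torque": the same for the moment, N m; "grip_width": opening from 0.0 (shut) to 1.0 (fully open).
Only numpy, scipy, OpenCV 4.12 (cv2) and the standard library are available. Lean on these libraries where they do the work, as an engineer would, in place of code of your own. Each camera call takes 0.05 s, during which the arm holds its last target. There are 200 camera calls.

TASK

Slide the carrier with the black electronic module along its rail to the next station, so that it sits in the first detent it comes to (the inspection station, not the one after). Then take the small mirror by the upright pin of its handle and turn it against its return spring until the inspection camera, looking into the mirror, sees the round target on the side of the module at about the middle of the glass. Finish while still holding the handle steady at that angle (the mirror springs back if let go), and leave everything else on the bench where it is.

Things in the scene. Friction and masses are not known exactly. Their poses are not given: they have to be found in the camera images.
- rail: Low aluminium rail slide, 70 mm wide, 460 mm long, fixed. Origin on the bench under the inspection station. Its y axis runs along the rail; the carrier travels towards -y; +x looks away from the robot, to the mirror. A small dark block with a brass stud (16 x 30 x 20 mm) stands by the rail on the robot's side at each station: y = 0 (inspection) and y = -100 mm (the one after).
- carrier (a joint): Travel of the carrier in m, 0 at the loading end, growing towards the rail's -y: 0.130 is the inspection detent, 0.230 the one after, 0.240 the stop. Starts between 0.02 and 0.07. Friction about 1.5 N; a sprung ball adds a hump of about 5 N that begins some 16 mm before the detent, and centres the carrier when let go within about 4 mm of it.
- tab (a point): Grip point on the carrier's upright steel tab: 12 mm thick across the rail (rail x), 30 mm long along it; the tab's top is 20 mm above this point, its foot (the 70 mm wide carrier plate, top 30 mm above the bench) 35 mm below. It is 85 mm behind the module's middle (towards rail +y), with 20 mm of free space between tab and module. Grip it across the rail, or push it.
- target (a point): Centre of the round white target with a black cross, 24 mm across, on the side of the black module that faces the mirror (rail +x), 55 mm above the bench. The module is 56 x 100 x 44 mm, its top 74 mm above the bench; the target is at the middle of its length, 29 mm from the rail's midline, and rides with the carrier.
- axis (a point): The point on the mirror's upright turning axis at the height of the sight line, 55 mm above the bench; the middle of the glass lies on this axis. The mirror is upright, 60 mm wide and 56 mm high in a black frame.
- lens (a point): Centre of the front lens of the inspection camera, a small white box with a black barrel on the same grey base as the mirror, 188 mm from the mirror's axis and aimed straight at it, 55 mm above the bench.
- mirror (a joint): Mirror angle in rad: 0 at rest (glass facing the lens), growing clockwise seen from above to 1.5, as the glass turns from the camera towards the rail. The target is seen mid-glass when the mirror faces half-way between the directions axis-to-lens and axis-to-target. A spring pulls it back to 0: 0.12 N m at 0 plus 0.12 N m per rad (2 to 5 N at the pin).
- pin (a point): Grip point on the mirror handle's upright round pin, 12 mm in diameter: 127 mm above the bench, 21 mm below the pin's top, 24 mm above the arm it stands on, 55 mm from the mirror's axis. The flat steel arm, 12 mm wide, points straight out behind the glass. The pin swings round the axis with the mirror and may turn between the fingers.
- sight: Not a solid thing: the camera's line of sight after reflection in the mirror. Origin on the mirror's axis, 55 mm high; its x axis points where the camera looks by way of the glass (back at the lens at mirror angle 0, then turning twice as far as the mirror). The target is seen mid-glass when it lies on this x axis.
- spool: Bystander: grey spool 54 mm across, 42 mm high, beyond the mirror. Origin under its middle.
- plug: Bystander: grey connector shell, about 60 x 50 x 15 mm, beyond the mirror. Origin under its middle.
- screwdriver: Bystander: screwdriver with a black handle, 170 mm long, to the left.
- meter: Bystander: black hand-held multimeter 85 x 170 x 44 mm, to the right. Origin under its middle.
- flux: Bystander: white bottle 40 mm across, 95 mm high, to the left. Origin under its middle.
- jar: Bystander: amber jar 52 mm across, 60 mm high, to the left. Origin under its middle.
- wrench: Bystander: steel wrench 130 mm long, beyond the camera.

How it is judged:
By the outcome, as a careful person would: the job done as asked, in the order asked, and still so for the second after the job is handed in, while the arm keeps its last pose, push and grip.
It also fails if it takes over 45 s, if anything falls off the work surface, if the arm or the gripper's body presses on something with over 40 N, if the wrist force passes 120 N, or if a joint passes its speed limit or range.

## Working session

There is one attempt and no reset: what is moved stays moved. The work goes in short steps, Python scripts to look and compute and a tool call to move; the robot and the scene stay as the last step left them, time stands still between calls to the robot, and variables do not carry over. Pictures are saved under pics/ and viewed, about 8 in all and at most 12, crops included, and the job is handed in when it is done.

Besides the shell and the picture viewer there is one more tool, called by a JSON object that holds its "name" and its "arguments". carry_out: Moves the arm, as the interface text tells. Its arguments: {"type":"object","properties":{"steps":{"type":"array"}},"required":["steps"]}

```bash
mkdir -p pics
cat > h.py <<'E'
import numpy as np, cv2
from workcell import get_obs, camera, camera_model, hand_in
from scipy.spatial.transform import Rotation as R
def mat(m):
    r=np.array(m['rotation'],float)
    return r if r.shape==(3,3) else R.from_quat(r[[1,2,3,0]]).as_matrix()
def ray(m,u,v):
    f=200/np.tan(np.radians(m['fovy'])/2)
    return mat(m)@np.array([(u-m['cx'])/f,(v-m['cy'])/f,1.])
def onz(m,u,v,z):
    d=ray(m,u,v);p=np.array(m['position']);return p+d*(z-p[2])/d[2]
def tri(m1,a,m2,b):
    d1=ray(m1,*a);d2=ray(m2,*b);p1=np.array(m1['position']);p2=np.array(m2['position'])
    s=np.linalg.lstsq(np.c_[d1,-d2],p2-p1,rcond=None)[0]
    x,y=p1+s[0]*d1,p2+s[1]*d2
    return (x+y)/2,np.linalg.norm(x-y)
def proj(m,p):
    f=200/np.tan(np.radians(m['fovy'])/2)
    c=mat(m).T@(np.array(p)-m['position']);return c[:2]/c[2]*f+[m['cx'],m['cy']]
E
python3 - <<'E'
from h import *
for n in ('scene','side','wrist'):
    im=camera(n);cv2.imwrite(f'pics/{n}0.png',im)
    print(n,camera_model(n))
    if n!='wrist': cv2.imwrite(f'pics/{n}0b.png',cv2.resize(im,(800,500),interpolation=cv2.INTER_CUBIC))
print(get_obs())
E
```

```text
scene {'fovy': 43.154684678435494, 'cx': 324.4388037914309, 'cy': 200.50582418938532, 'position': array([ 1.20072384, -0.84175938,  0.88287081]), 'rotation': array([-0.42315547,  0.85053012,  0.27774913, -0.14280545])}
side {'fovy': 50.90229831590761, 'cx': 319.81703173117626, 'cy': 210.14873898314062, 'position': array([0.05043667, 0.65778376, 1.00791083]), 'rotation': array([ 0.12107136, -0.31680649,  0.87203437, -0.35289012])}
wrist {'fovy': 65.70646984690485, 'cx': 319.85216404973477, 'cy': 200.39761872227166, 'position': array([ 0.3084209 , -0.48975176,  0.37336674]), 'rotation': array([ 0.11832703,  0.83609788, -0.53030064, -0.07563251])}
{'time': 0.15, 'q': array([-1.15096907e+00,  3.20158494e-01,  1.56536225e+00,  4.43343115e-06,
        1.25740324e+00, -1.99979082e-02]), 'dq': array([-0.00024087, -0.00139968, -0.00392272,  0.00118917, -0.00139959,
       -0.00021063]), 'joint_efforts': array([-1.51682434e-04, -4.15842605e+01, -2.34346533e+01, -5.70446628e-05,
        5.97860417e-03, -6.41890466e-06]), 'tool_pos': array([ 0.24468771, -0.51996104,  0.23068187]), 'eef_rot': array([-6.52823074e-04,  9.75916456e-01,  2.18143596e-01, -1.30124665e-04]), 'force': array([ 0.56389568, -1.02509179,  0.49465865]), 'wrist_torque': array([-0.06869259, -0.05617469, -0.03732207]), 'grip_width': 0.9991661089597117}
```

View pics/scene0b.png

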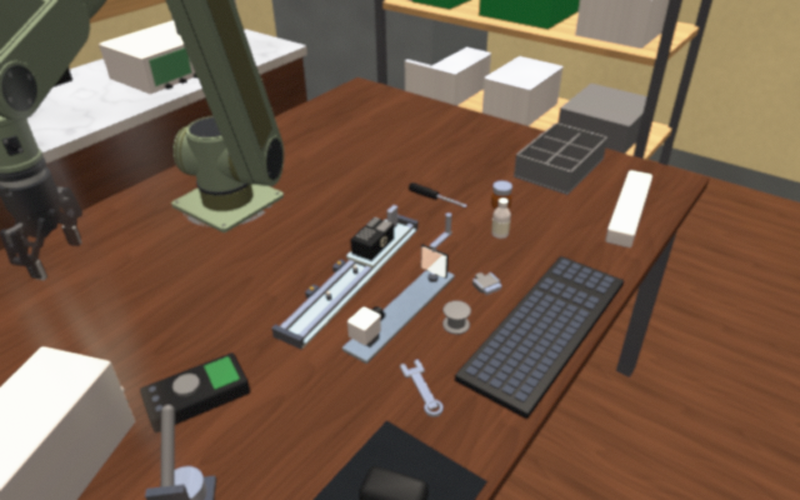

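View pics/side0b.png

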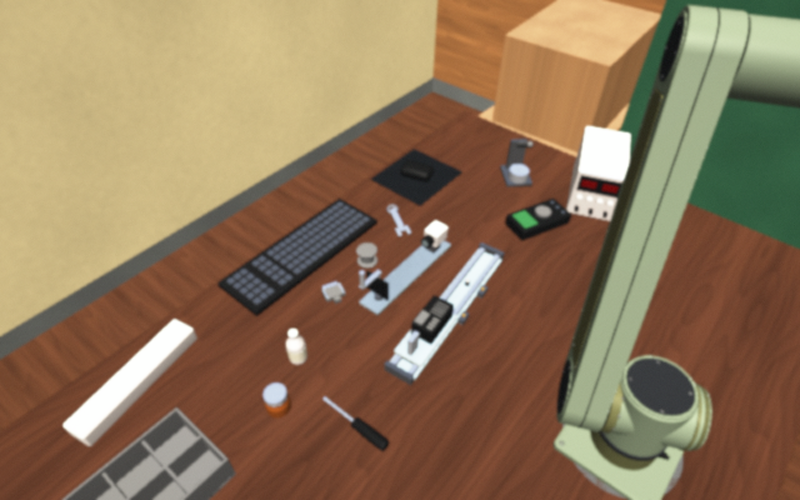

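The scene view shows the rail from (290,335) to (410,220), with the module at (372,238), tab at (392,213), mirror at (433,262), pin at (449,220) and inspection camera at (365,325). The side view shows the module at (432,318), tab at (412,342), mirror at (378,288) and lens at (430,240). I'll zoom in on both.

Run:
```python
import cv2
s=cv2.imread('pics/scene0.png')[150:290,210:380];cv2.imwrite('pics/sc.png',cv2.resize(s,None,fx=4.4,fy=4.2857/4.2857*4.4,interpolation=cv2.INTER_CUBIC)[:600])
s=cv2.imread('pics/side0.png')[175:310,275:415];cv2.imwrite('pics/sd.png',cv2.resize(s,None,fx=4.4,fy=4.4,interpolation=cv2.INTER_CUBIC)[:600])
```

```text
(no output)
```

View pics/sc.png

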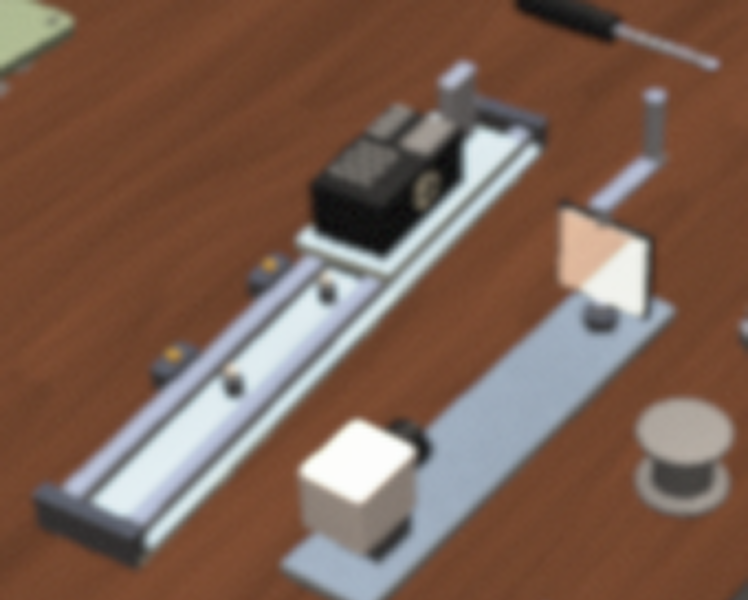

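View pics/sd.png

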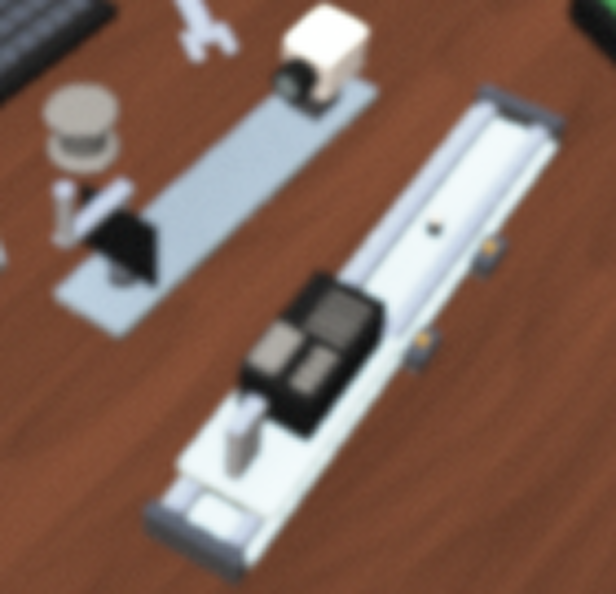

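```bash
cat > m.py <<'E'
from h import *
S,D=camera_model('scene'),camera_model('side')
s=lambda x,y:(210+(x+.5)/4.4-.5,150+(y+.5)/4.4-.5)
d=lambda x,y:(275+(x+.5)/4.4-.5,175+(y+.5)/4.4-.5)
E
python3 - <<'E'
from m import *
P=dict(tabtop=((458,72),(250,401)),pintop=((655,94),(62,187)),pinfoot=((652,160),(65,241)),stud0=((270,263),(421,344)),stud1=((173,352),(490,247)),
 lens=((418,440),(291,80)),mbase=((600,318),(122,275)),camtop_near=((358,420),(368,42)))
for k,(a,b) in P.items():
    p,e=tri(S,s(*a),D,d(*b));print(k,p.round(4),round(e,4))
print('target',onz(S,*s(427,190),.055))
# rail edges / end blocks at about z 0.03
for n,q in dict(sA=(38,490),sB=(145,545),sC=(543,125),plate_sw=(298,240),plate_se=(387,275)).items(): print(n,onz(S,*s(*q),.03).round(4))
for n,q in dict(dA=(485,90),dB=(562,125),dC=(147,510),dD=(243,562),plate_n1=(178,465),plate_n2=(265,512)).items(): print(n,onz(D,*d(*q),.03).round(4))
print(onz(S,*s(655,94),.148),onz(D,*d(62,187),.148))
print(onz(S,*s(458,72),.085),onz(D,*d(250,401),.085))
E
```

```text
tabtop [0.448  0.1141 0.0921] 0.0036
pintop [0.615  0.094  0.1507] 0.0015
pinfoot [0.6137 0.0956 0.1013] 0.0014
stud0 [ 0.4187 -0.042   0.0199] 0.0008
stud1 [ 0.4306 -0.1434  0.0219] 0.0004
lens [ 0.6217 -0.1523  0.0601] 0.006
mbase [0.6155 0.0398 0.0153] 0.0013
camtop_near [ 0.5952 -0.1884  0.0882] 0.0301
target [0.48113423 0.04015662 0.055     ]
sA [ 0.4584 -0.2802  0.03  ]
sB [ 0.5358 -0.2764  0.03  ]
sC [0.4771 0.1717 0.03  ]
plate_sw [ 0.4263 -0.0233  0.03  ]
plate_se [ 0.4944 -0.0182  0.03  ]
dA [ 0.5182 -0.2672  0.03  ]
dB [ 0.4533 -0.273   0.03  ]
dC [0.4705 0.1821 0.03  ]
dD [0.402  0.1726 0.03  ]
plate_n1 [0.4773 0.1442 0.03  ]
plate_n2 [0.4137 0.1361 0.03  ]
[0.6123398  0.09694107 0.148     ] [0.61747024 0.09264419 0.148     ]
[0.44270534 0.12378285 0.085     ] [0.44972012 0.10872484 0.085     ]
```

{"name": "carry_out", "arguments": {"steps": [[1,[0.0225,-0.0245,0],0],[1,[0.0225,-0.0245,0],0],[1,[0.0225,-0.0245,0],0],[1,[0.0225,-0.0245,0],0],[1,[0.0225,-0.0245,0],0],[1,[0.0225,-0.0245,0],0],[1,[0.0225,-0.0245,0],0],[1,[0.0225,-0.0245,0],0],[1,[0.0225,-0.0245,0],0],[1,[0.0225,-0.0245,0],0],[1,[0.0225,-0.0245,0],0],[1,[0.0225,-0.0245,0],0],[1,[0.0225,-0.0245,0],0],[1,[0.0225,-0.0245,0],0],[1,[0.0225,-0.0245,0],0],[1,[0.0225,-0.0245,0],0],[1,[0.0225,-0.0245,0],0],[1,[0.0225,-0.0245,0],0],[1,[0.0225,-0.0245,0],0],[1,[0.0225,-0.0245,0],0]]}}

```text
time: 2.15
tool_pos: [0.4434, 0.1161, 0.2311]
eef_rot: [0.0, 0.976, 0.218, -0.0]
force: [0.7, 0.3, 0.5]
grip_width: 1.0
```

{"name": "carry_out", "arguments": {"steps": [[1,[0,0,0],-7.15],[1,[0,0,0],-7.15],[1,[0,0,0],-7.15],[1,[0,0,0],-7.15],[1,[0,0,0],-7.15],[1,[0,0,0],-7.15],[1,[0,0,0],-7.15],[1,[0,0,0],-7.15],[1,[0,0,0],-7.15],[1,[0,0,0],-7.15],[1,[0,0,0],0],[1,[0,0,0],0]]}}

```text
time: 3.35
tool_pos: [0.4432, 0.1146, 0.2312]
eef_rot: [-0.0, 0.666, 0.746, -0.0]
force: [-0.9, -0.1, 0.3]
grip_width: 0.999
```

```bash
cat >> h.py <<'E'
def wray(m,u,v):
    f=200/np.tan(np.radians(m['fovy'])/2)
    a=np.array([u-m['cx'],v-m['cy']]);r=np.hypot(*a)+1e-9
    return mat(m)@np.r_[a/r*np.sin(r/f),np.cos(r/f)]
def wonz(m,u,v,z):
    d=wray(m,u,v);p=np.array(m['position']);return p+d*(z-p[2])/d[2]
def wproj(m,P):
    f=200/np.tan(np.radians(m['fovy'])/2)
    c=mat(m).T@(np.array(P)-m['position']);h=np.hypot(c[0],c[1])
    return c[:2]/h*np.arctan2(h,c[2])*f+[m['cx'],m['cy']]
def tool():
    o=get_obs();r=R.from_quat(o['eef_rot'][[1,2,3,0]]).as_matrix()
    print('t',round(o['time'],2),'p',o['tool_pos'].round(4),'xang',round(np.degrees(np.arctan2(r[1,0],r[0,0])),2),'tilt',r[2].round(3),'F',o['force'].round(2),'T',o['wrist_torque'].round(2),'g',round(o['grip_width'],3));return o,r
E
python3 - <<'E'
from h import *
import pickle
tool();m=camera_model('wrist');im=camera('wrist');pickle.dump(m,open('w1.pkl','wb'));print(m)
cv2.imwrite('pics/w1.png',cv2.resize(im,(800,500),interpolation=cv2.INTER_CUBIC))
E
```

```text
t 3.35 p [0.4432 0.1146 0.2312] xang 96.55 tilt [-0. -0. -1.] F [-0.95 -0.1   0.29] T [-0.    0.05 -0.01] g 0.999
{'fovy': 65.70646984690485, 'cx': 319.85216404973477, 'cy': 200.39761872227166, 'position': array([0.43482128, 0.18523688, 0.37382129]), 'rotation': array([0.14066866, 0.98839488, 0.0567368 , 0.00829585])}
```

View pics/w1.png

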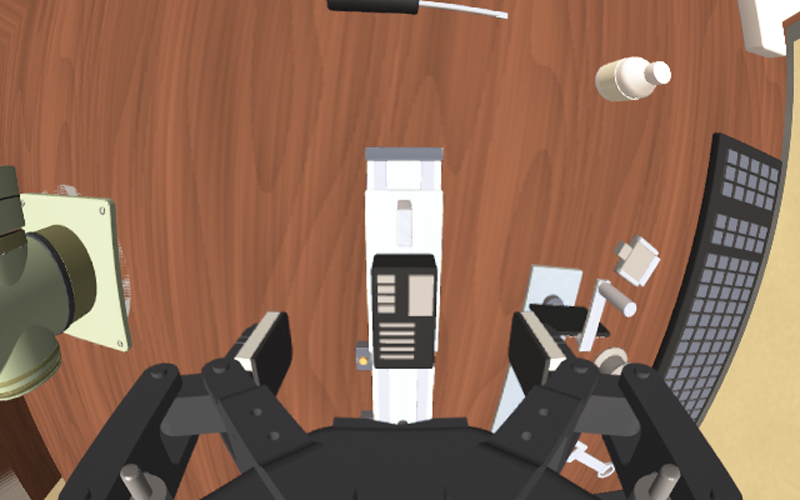

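Run:
```python
from h import *
import pickle
m=pickle.load(open('w1.pkl','rb'))
q=lambda x,y:((x+.5)*.8-.5,(y+.5)*.8-.5)
print('nadir',wproj(m,np.array(m['position'])-[0,0,.3])/.8)
for n,x,y,z in [('tab a',404,200,.085),('tab b',404,216,.085),('tab c',404,246,.085),('tab d',404,246,.03),('plateTL',366,191,.03),('plateTR',442,191,.03),('modTL',372,265,.074),('modTR',436,266,.074),('modBL',373,366,.074),('modBR',434,367,.074),('modtop0',373,256,.074),('railTL',366,149,.03),('railTR',443,149,.03),('pintop',624,305,.148),('axisbase',553,302,.015),('base TL',532,266,.006),('baseTR',583,271,.006),('baseL',497,410,.006),('mirR',608,333,.083),('mirL',530,306,.083),('stud',363,361,.022)]:
    print(n,wonz(m,*q(x,y),z).round(4))
for p in [(.4428,.116,.085),(.615,.0945,.148),(.6152,.0395,.055)]: print(wproj(m,p)/.8)
```

```text
nadir [399.64376005 141.02844201]
tab a [0.443  0.1416 0.085 ]
tab b [0.4445 0.1294 0.085 ]
tab c [0.4473 0.1059 0.085 ]
tab d [0.4496 0.0908 0.03  ]
plateTL [0.4099 0.1377 0.03  ]
plateTR [0.4775 0.1456 0.03  ]
modTL [0.4236 0.0839 0.074 ]
modTR [0.4758 0.0891 0.074 ]
modBL [ 0.433  -0.0132  0.074 ]
modBR [ 0.4887 -0.0081  0.074 ]
modtop0 [0.4237 0.0917 0.074 ]
railTL [0.4061 0.1751 0.03  ]
railTR [0.4734 0.183  0.03  ]
pintop [0.6085 0.0979 0.148 ]
axisbase [0.6161 0.0436 0.015 ]
base TL [0.586  0.0782 0.006 ]
baseTR [0.6481 0.0789 0.006 ]
baseL [ 0.5897 -0.1107  0.006 ]
mirR [0.6502 0.043  0.083 ]
mirL [0.5609 0.065  0.083 ]
stud [ 0.4216 -0.0426  0.022 ]
[399.64975105 232.69473931]
[629.3123726  309.52686767]
[565.15051225 321.65949496]
```

The wrist view shows the tab at (404,225), module at (404,316), pin top at (624,305) and mirror top edge at (569,319). All views give the tab at about (0.4455, 0.121), with the rail yawed 6.6°.

{"name": "carry_out", "arguments": {"steps": [[0.6,[0.006,0.003,0.0],0],[0.6,[0,0,0.02],0],[0.6,[0,0,0.02],0],[0.6,[0,0,0.02],0],[0.6,[0,0,0.02],0],[0.6,[0,0,0.02],0],[0.6,[0,0,0.02],0],[0.6,[0,0,0.02],0],[0.6,[0,0,0.02],0],[0.6,[0,0,0.015],0],[0.6,[0,0,0.008],0],[0.6,[0,0,0],0]]}}

```text
time: 4.6
tool_pos: [0.4452, 0.1211, 0.0475]
eef_rot: [-0.001, 0.665, 0.747, -0.001]
force: [-1.3, -0.6, -0.1]
grip_width: 0.603
```

{"name": "carry_out", "arguments": {"steps": [[0,[0,0,0],0],[0,[0,0,0],0],[0,[0,0,0],0],[0,[0,0,0],0],[0,[0,0,0],0],[0,[0,0,0],0],[0,[0,0,0],0],[0,[0,0,0],0]]}}

```text
time: 5.4
tool_pos: [0.4458, 0.1211, 0.0491]
eef_rot: [0.0, 0.665, 0.747, 0.0]
force: [-1.5, 0.4, 6.1]
grip_width: 0.133
```

Run:
```python
from h import *
tool();im=camera('wrist');m=camera_model('wrist');print(m['position'],m['rotation'])
cv2.imwrite('pics/w2.png',im)
```

```text
t 5.4 p [0.4458 0.1211 0.0491] xang 96.66 tilt [ 0.     0.001 -1.   ] F [-1.52  0.39  6.12] T [-0.03  0.29 -0.14] g 0.133
[0.43710303 0.19158536 0.19183422] [0.14041439 0.98837648 0.0575669  0.00904337]
```

View pics/w2.png

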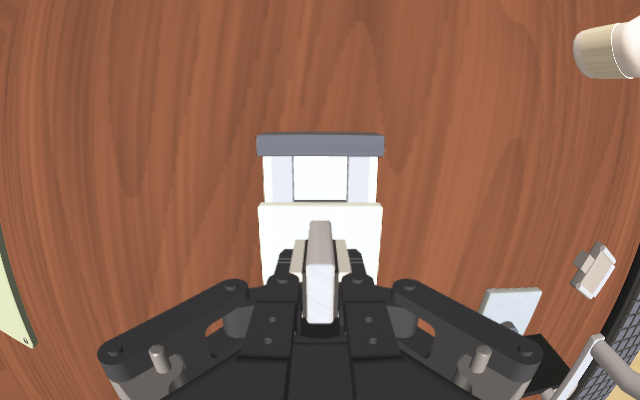

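The tab is gripped: width 11.3 mm, top at (320,290). I estimate about 75 mm to go to the detent. I'll cover 58 mm, then feel for the hump.

{"name": "carry_out", "arguments": {"steps": [[0,[-0.006,0,0],0],[0,[-0.008,0,0],0],[0,[-0.008,0,0],0],[0,[-0.008,0,0],0],[0,[-0.008,0,0],0],[0,[-0.008,0,0],0],[0,[-0.007,0,0],0],[0,[-0.005,0,0],0],[0,[0,0,0],0],[0,[0,0,0],0]]}}

```text
time: 6.45
tool_pos: [0.4524, 0.0629, 0.0491]
eef_rot: [0.0, 0.665, 0.747, 0.0]
force: [-2.7, -2.3, 6.7]
grip_width: 0.124
```

{"name": "carry_out", "arguments": {"steps": [[0,[-0.003,0,0],0],[0,[0,0,0],0]]}}

```text
time: 6.65
tool_pos: [0.4525, 0.0616, 0.0491]
eef_rot: [-0.001, 0.665, 0.746, 0.001]
force: [-3.4, 7.7, 6.7]
grip_width: 0.132
```

{"name": "carry_out", "arguments": {"steps": [[0,[-0.003,0,0],0],[0,[0,0,0],0]]}}

```text
time: 6.85
tool_pos: [0.4526, 0.0609, 0.0492]
eef_rot: [-0.002, 0.666, 0.746, 0.002]
force: [-4.4, 20.1, 7.5]
grip_width: 0.131
```

{"name": "carry_out", "arguments": {"steps": [[0,[-0.003,0,0],0],[0,[0,0,0],0]]}}

```text
time: 7.05
tool_pos: [0.4527, 0.0605, 0.0493]
eef_rot: [-0.004, 0.667, 0.745, 0.004]
force: [-6.1, 33.8, 7.8]
grip_width: 0.127
```

{"name": "carry_out", "arguments": {"steps": [[0,[-0.003,0,0],0],[0,[0,0,0],0]]}}

```text
time: 7.25
tool_pos: [0.4527, 0.06, 0.0493]
eef_rot: [-0.006, 0.668, 0.744, 0.005]
force: [-6.9, 47.1, 7.8]
grip_width: 0.136
```

{"name": "carry_out", "arguments": {"steps": [[0,[0.006,0,0],0],[0,[0.005,0,0],0],[0,[0,0,0],0]]}}

```text
time: 7.55
tool_pos: [0.4523, 0.0635, 0.0491]
eef_rot: [-0.0, 0.665, 0.747, 0.001]
force: [-2.0, 1.8, 7.1]
grip_width: 0.133
```

Run:
```python
from h import *
tool();w=camera('wrist');s=camera('scene');d=camera('side')
cv2.imwrite('pics/s3.png',s);cv2.imwrite('pics/d3.png',d);cv2.imwrite('pics/w3.png',w)
a=cv2.resize(s[150:290,210:380],(400,329),interpolation=cv2.INTER_CUBIC);b=cv2.resize(d[175:310,275:415],(341,329),interpolation=cv2.INTER_CUBIC)
c=np.zeros((590,800,3),np.uint8);c[:329,:400]=a;c[:329,400:741]=b;c[330:580,:400]=cv2.resize(w,(400,250))
c[330:580,400:]=cv2.resize(w[120:320,160:480],(400,250),interpolation=cv2.INTER_CUBIC)
cv2.imwrite('pics/c3.png',c)
```

```text
t 7.55 p [0.4523 0.0635 0.0491] xang 96.67 tilt [ 0.001  0.    -1.   ] F [-1.98  1.76  7.14] T [ 0.62  0.43 -0.17] g 0.133
```

View pics/c3.png

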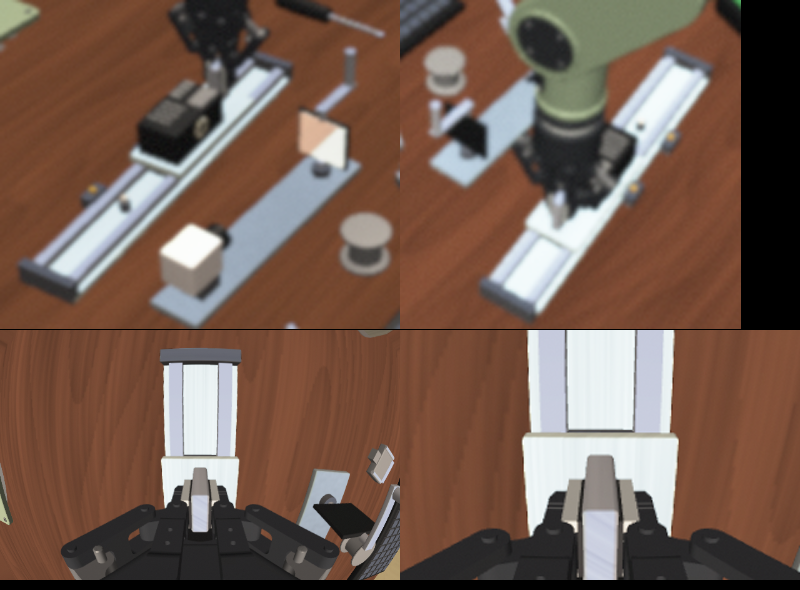

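The carrier moved about 58 mm with the grip and did not slip: the tab stays at the same place in the hand. Something stiff then stopped it, well above the 5 N hump. I'll push lightly and read the wrench to find where it acts.

{"name": "carry_out", "arguments": {"steps": [[0,[-0.004,0,0],0],[0,[-0.003,0,0],0],[0,[0,0,0],0]]}}

```text
time: 8.0
tool_pos: [0.4527, 0.0601, 0.0492]
eef_rot: [-0.003, 0.667, 0.745, 0.003]
force: [-4.3, 24.7, 7.1]
grip_width: 0.131
```

Run:
```python
from h import *
o,r=tool();print(o['q'].round(3),o['joint_efforts'].round(2))
m=camera_model('wrist');im=camera('wrist')
cv2.imwrite('pics/w4.png',cv2.resize(im,(800,500),interpolation=cv2.INTER_CUBIC))
```

```text
t 8.0 p [0.4527 0.0601 0.0492] xang 96.39 tilt [ 0.009  0.    -1.   ] F [-4.3  24.72  7.1 ] T [3.68 0.73 0.  ] g 0.131
[ 0.101  0.345  2.076  0.013  0.721 -0.021] [-1.200e+01 -3.175e+01 -1.520e+01 -4.770e+00 -8.500e-01  3.000e-02]
```

View pics/w4.png

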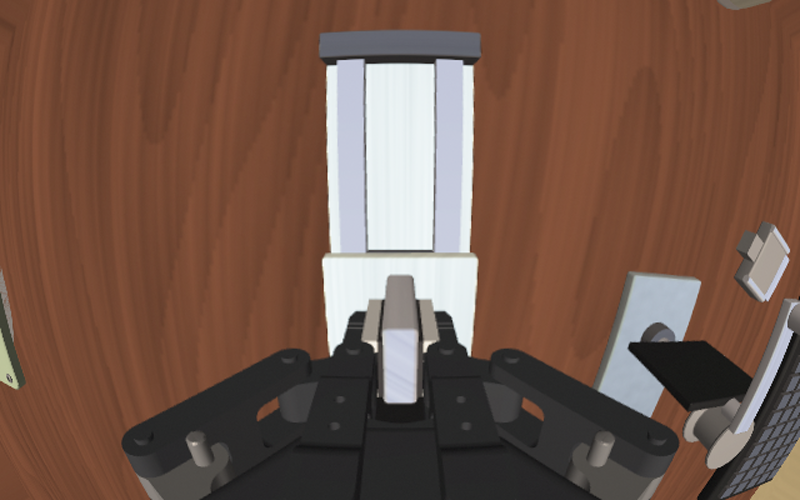

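{"name": "carry_out", "arguments": {"steps": [[0,[0,0,0],0],[0,[0,0,0],0],[0,[0,0,0],0],[0,[0,0,0],0],[0,[0,0,0],0]]}}

```text
time: 8.55
tool_pos: [0.453, 0.0571, 0.0491]
eef_rot: [-0.001, 0.665, 0.747, 0.001]
force: [-3.2, 6.7, 6.9]
grip_width: 0.135
```

{"name": "carry_out", "arguments": {"steps": [[0.35,[0.006,0,0],0],[0.35,[0,0,0],0],[0.35,[0,0,0],0],[0.35,[0,0,0],0]]}}

```text
time: 8.95
tool_pos: [0.4527, 0.0612, 0.0482]
eef_rot: [0.0, 0.665, 0.747, -0.0]
force: [0.9, -0.4, 0.0]
grip_width: 0.351
```

Run:
```python
from h import *
tool();im=camera('wrist');d=camera('side');s=camera('scene')
c=np.zeros((600,800,3),np.uint8)
c[:250,:400]=cv2.resize(im,(400,250),interpolation=cv2.INTER_AREA)
c[:300,400:]=cv2.resize(d[190:280,300:420],(400,300),interpolation=cv2.INTER_CUBIC)
c[300:,:400]=cv2.resize(s[150:240,240:360],(400,300),interpolation=cv2.INTER_CUBIC)
cv2.imwrite('pics/c5.png',c);cv2.imwrite('pics/w5.png',im);cv2.imwrite('pics/s5.png',s)
a=cv2.imread('pics/w4.png');c[300:550,400:]=cv2.resize(a,(400,250))
cv2.imwrite('pics/c5.png',c)
```

```text
t 8.95 p [0.4527 0.0612 0.0482] xang 96.71 tilt [-0.  0. -1.] F [ 0.9  -0.37  0.01] T [-0.05  0.01 -0.05] g 0.351
```

View pics/c5.png

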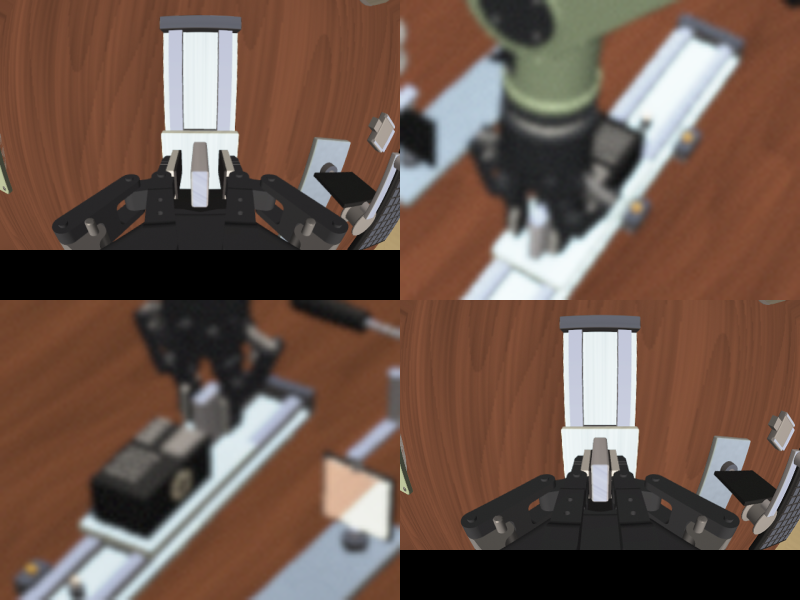

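Holding the push made it creep: the TCP advanced 3 mm and the force dropped to about 7 N. So the hump is slow rather than blocked. I'll regrip and continue gently.

{"name": "carry_out", "arguments": {"steps": [[0.35,[-0.004,0,0],0],[0,[0,0,0],0],[0,[0,0,0],0],[0,[0,0,0],0],[0,[0,0,0],0]]}}

```text
time: 9.6
tool_pos: [0.453, 0.0572, 0.0484]
eef_rot: [0.0, 0.665, 0.747, -0.0]
force: [-1.2, -2.6, 2.3]
grip_width: 0.131
```

{"name": "carry_out", "arguments": {"steps": [[0,[-0.002,0,0],0],[0,[-0.001,0,0],0],[0,[-0.001,0,0],0],[0,[0,0,0],0],[0,[0,0,0],0]]}}

```text
time: 10.1
tool_pos: [0.4534, 0.0538, 0.0484]
eef_rot: [-0.0, 0.665, 0.747, 0.0]
force: [-2.4, 2.7, 4.0]
grip_width: 0.134
```

{"name": "carry_out", "arguments": {"steps": [[0,[-0.001,0,0],0],[0,[-0.001,0,0],0],[0,[0,0,0],0],[0,[0,0,0],0]]}}

```text
time: 10.5
tool_pos: [0.4537, 0.0509, 0.0483]
eef_rot: [0.0, 0.665, 0.747, -0.0]
force: [-2.2, -1.4, 5.0]
grip_width: 0.134
```

{"name": "carry_out", "arguments": {"steps": [[0,[-0.001,0,0],0],[0,[-0.001,0,0],0],[0,[0,0,0],0],[0,[0,0,0],0]]}}

```text
time: 10.9
tool_pos: [0.454, 0.0489, 0.0483]
eef_rot: [0.0, 0.665, 0.747, -0.0]
force: [-2.5, -2.2, 5.4]
grip_width: 0.135
```

{"name": "carry_out", "arguments": {"steps": [[0,[-0.001,0,0],0],[0,[-0.001,0,0],0],[0,[0,0,0],0],[0,[0,0,0],0]]}}

```text
time: 11.3
tool_pos: [0.4542, 0.0469, 0.0484]
eef_rot: [0.0, 0.664, 0.747, -0.0]
force: [-3.0, -1.5, 5.4]
grip_width: 0.136
```

{"name": "carry_out", "arguments": {"steps": [[0,[-0.001,0,0],0],[0,[0,0,0],0],[0,[0,0,0],0]]}}

```text
time: 11.6
tool_pos: [0.4543, 0.0461, 0.0483]
eef_rot: [0.0, 0.665, 0.747, -0.0]
force: [-3.4, 0.2, 5.9]
grip_width: 0.131
```

{"name": "carry_out", "arguments": {"steps": [[0,[-0.001,0,0],0],[0,[0,0,0],0],[0,[0,0,0],0]]}}

```text
time: 11.9
tool_pos: [0.4543, 0.0458, 0.0484]
eef_rot: [-0.0, 0.665, 0.747, 0.0]
force: [-3.7, 4.0, 5.1]
grip_width: 0.138
```

The force crosses zero at about y = 0.0465, so the carrier is in the detent. I'll release, rise and move over to the pin.

{"name": "carry_out", "arguments": {"steps": [[0.5,[0,0,0],0],[0.5,[0,0,0],0],[0.5,[0,0,0],0],[0.6,[0,0,-0.02],0],[0.6,[0,0,-0.03],0],[0.6,[0,0,-0.03],0],[0.6,[0,0,-0.03],0],[0.6,[0,0,-0.03],0],[0.6,[0,0,-0.03],0],[0.6,[0,0,-0.015],0],[0.6,[0.005,0.0275,0],0],[0.6,[0.005,0.0275,0],0],[0.6,[0.005,0.0275,0],0],[0.6,[0.005,0.0275,0],0],[0.6,[0.005,0.0275,0],0],[0.6,[0.005,0.0275,0],0],[0.6,[0,0,0],0],[0.6,[0,0,0],0]]}}

```text
time: 13.7
tool_pos: [0.6148, 0.0944, 0.2324]
eef_rot: [-0.0, 0.665, 0.747, -0.001]
force: [-0.3, -0.3, 0.1]
grip_width: 0.603
```

Run:
```python
from h import *
import pickle
tool();m=camera_model('wrist');im=camera('wrist');pickle.dump(m,open('w6.pkl','wb'));cv2.imwrite('pics/w6.png',im)
cv2.imwrite('pics/s6.png',camera('scene'));cv2.imwrite('pics/d6.png',camera('side'))
cv2.imwrite('pics/w6b.png',cv2.resize(im[100:,20:540],(800,462),interpolation=cv2.INTER_CUBIC))
```

```text
t 13.7 p [0.6148 0.0944 0.2324] xang 96.71 tilt [-0.    -0.002 -1.   ] F [-0.31 -0.31  0.1 ] T [ 0.03 -0.    0.01] g 0.603
```

View pics/w6b.png

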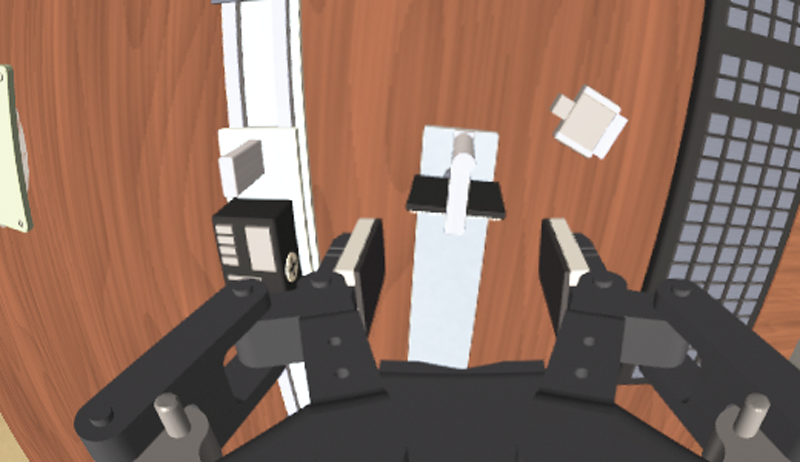

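```bash
cat > m6.py <<'E'
from h import *
import pickle
m=pickle.load(open('w6.pkl','rb'))
k=520/800
o=lambda x,y:(20+(x+.5)*k-.5,100+(y+.5)*k-.5)
iv=lambda p:((np.array(p)-[20,100]+.5)/k-.5).round(1)
E
python3 - <<'E'
from m6 import *
print('nadir',iv(wproj(m,np.array(m['position'])-[0,0,.3])))
for n,p in dict(pinfoot=(.615,.0945,.103),pintop=(.615,.0945,.148),ax103=(.6153,.0395,.103),target=(.4902,-.0336,.055),lens=(.62,-.148,.055)).items(): print(n,iv(wproj(m,p)))
for n,x,y,z in [('target',291,267,.055),('L1',425,127,.006),('L2',410,360,.006),('R1',498,132,.006),('R2',468,365,.006),('armend',455,232,.103),('armL',447,230,.103),('armR',464,232,.103),('arm up',458,180,.103),('mirTLb',407,211,.083),('mirTRb',504,216,.083),('pin',463,140,.148),('modTR',291,201,.074),('modTL',214,207,.074),('tabR',262,141,.085)]:
    print(n,wonz(m,*o(x,y),z).round(4))
E
```

```text
nadir [462.   19.8]
pinfoot [462.6 141.6]
pintop [462.6 164.4]
ax103 [452.7 226.1]
target [289.1 263. ]
lens [436.3 388.1]
target [ 0.4917 -0.0371  0.055 ]
L1 [0.587  0.0778 0.006 ]
L2 [ 0.5925 -0.1597  0.006 ]
R1 [0.6452 0.0805 0.006 ]
R2 [ 0.6507 -0.1586  0.006 ]
armend [0.6172 0.0356 0.103 ]
armL [0.6121 0.0364 0.103 ]
armR [0.6228 0.0363 0.103 ]
arm up [0.6151 0.0704 0.103 ]
mirTLb [0.5845 0.0375 0.083 ]
mirTRb [0.6492 0.0416 0.083 ]
pin [0.6137 0.107  0.148 ]
modTR [0.4999 0.0297 0.074 ]
modTL [0.4356 0.0152 0.074 ]
tabR [0.4824 0.075  0.085 ]
```

{"name": "carry_out", "arguments": {"steps": [[0.6,[0,0,0.02],0],[0.6,[0,0,0.02],0],[0.6,[0,0,0.02],0],[0.6,[0,0,0.02],0],[0.6,[0,0,0.02],0],[0.6,[0,0,0.014],0],[0.6,[0,0,0.004],0],[0.6,[0,0,0],0],[0,[0,0,0],0],[0,[0,0,0],0],[0,[0,0,0],0],[0,[0,0,0],0],[0,[0,0,0],0],[0,[0,0,0],0],[0,[0,0,0],0],[0,[0,0,0],0],[0,[0,0,0],0]]}}

```text
time: 15.55
tool_pos: [0.6156, 0.0946, 0.1163]
eef_rot: [0.001, 0.665, 0.747, 0.001]
force: [0.1, 0.0, 5.0]
grip_width: 0.122
```

Run:
```python
from m6 import *
tool();im=camera('wrist');m7=camera_model('wrist')
cv2.imwrite('pics/w7.png',im)
cv2.imwrite('pics/w7b.png',cv2.resize(im[60:360,100:540],(800,545),interpolation=cv2.INTER_CUBIC))
print(wproj(m7,(.615,.0945,.148)))
```

```text
t 15.55 p [0.6156 0.0946 0.1163] xang 96.7 tilt [-0.     0.002 -1.   ] F [0.11 0.03 4.97] T [-0.01  0.07 -0.01] g 0.122
[319.20007051 289.37934214]
```

View pics/w7b.png

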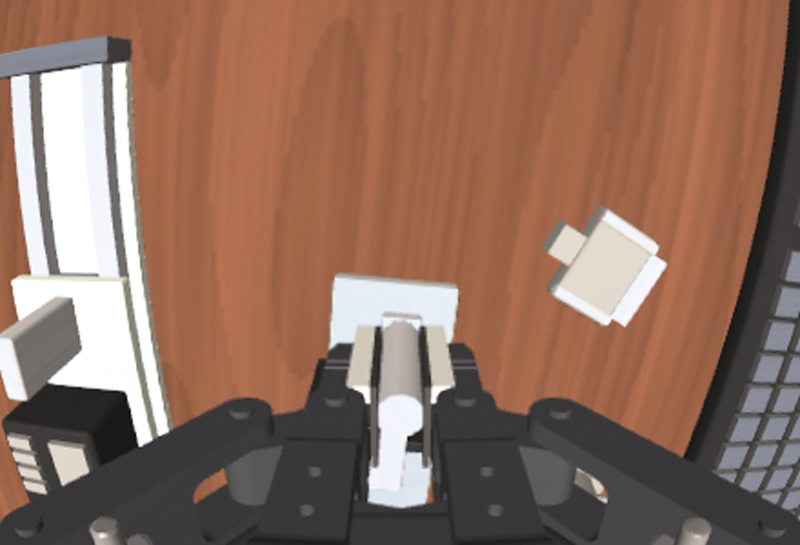

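The pin is held between the pads (top at about (400,412)) and the arm runs straight from it to the axis. The mirror needs to turn about 30°, so I'll follow the arc and twist the tool along with it.

{"name": "carry_out", "arguments": {"steps": [[0,[-0.0003,0.0029,0],3],[0,[-0.0003,0.0029,0],3],[0,[-0.0003,0.0029,0],3],[0,[-0.0003,0.0029,0],3],[0,[-0.0003,0.0029,0],3],[0,[-0.0003,0.0029,0],3],[0,[-0.0003,0.0029,0],3],[0,[-0.0003,0.0029,0],3],[0,[-0.0003,0.0029,0],3],[0,[-0.0003,0.0029,0],3],[0,[0,0,0],0],[0,[0,0,0],0],[0,[0,0,0],0],[0,[0,0,0],0]]}}

```text
time: 17.0
tool_pos: [0.6429, 0.088, 0.1164]
eef_rot: [0.0, 0.835, 0.55, 0.0]
force: [-1.7, -1.0, 6.1]
grip_width: 0.12
```

Run:
```python
from h import *
import pickle
o,r=tool();p=o['tool_pos'];x=r[:,0]
m=camera_model('wrist');im=camera('wrist');pickle.dump(m,open('w8.pkl','wb'));cv2.imwrite('pics/w8.png',im)
s=camera('scene');d=camera('side');cv2.imwrite('pics/s8.png',s);cv2.imwrite('pics/d8.png',d)
c=np.zeros((600,800,3),np.uint8)
c[:300,:400]=cv2.resize(s[165:255,250:370],(400,300),interpolation=cv2.INTER_CUBIC)
c[:300,400:]=cv2.resize(d[190:280,270:390],(400,300),interpolation=cv2.INTER_CUBIC)
c[300:,:]=cv2.resize(im[100:340,:],(800,300),interpolation=cv2.INTER_AREA)
cv2.imwrite('pics/c8.png',c)
for off in (0,.0008):
    p0=np.array([.6156,.0946])+off*np.array([-.117,.993]);p1=p[:2]+off*x[:2]
    ch=np.linalg.norm(p1-p0);th=np.degrees(2*np.arcsin(ch/.11))
    for b in (90.5,91.3,92): 
        A=p0-.055*np.array([np.cos(np.radians(b)),np.sin(np.radians(b))])
        v=p1-A;ang=np.degrees(np.arctan2(v[1],v[0]));t=np.array([.4915,-.0355])-A
        ta=np.degrees(np.arctan2(t[1],t[0]))+360
        print(off,b,'A',A.round(4),'chord th',th.round(2),'R',np.linalg.norm(v).round(4),'th',round(b-ang,2),'need',round((b+180-ta)/2,2))
```

```text
t 17.0 p [0.6429 0.088  0.1164] xang 66.72 tilt [-0.     0.001 -1.   ] F [-1.68 -0.99  6.1 ] T [-0.13  0.33  0.11] g 0.12
0 90.5 A [0.6161 0.0396] chord th 29.59 R 0.0554 th 29.49 need 29.71
0 91.3 A [0.6168 0.0396] chord th 29.59 R 0.055 th 29.59 need 30.18
0 92 A [0.6175 0.0396] chord th 29.59 R 0.0547 th 29.68 need 30.6
0.0008 90.5 A [0.616  0.0404] chord th 30.04 R 0.0555 th 29.89 need 29.57
0.0008 91.3 A [0.6168 0.0404] chord th 30.04 R 0.0551 th 30.0 need 30.04
0.0008 92 A [0.6174 0.0404] chord th 30.04 R 0.0548 th 30.09 need 30.46
```

View pics/c8.png

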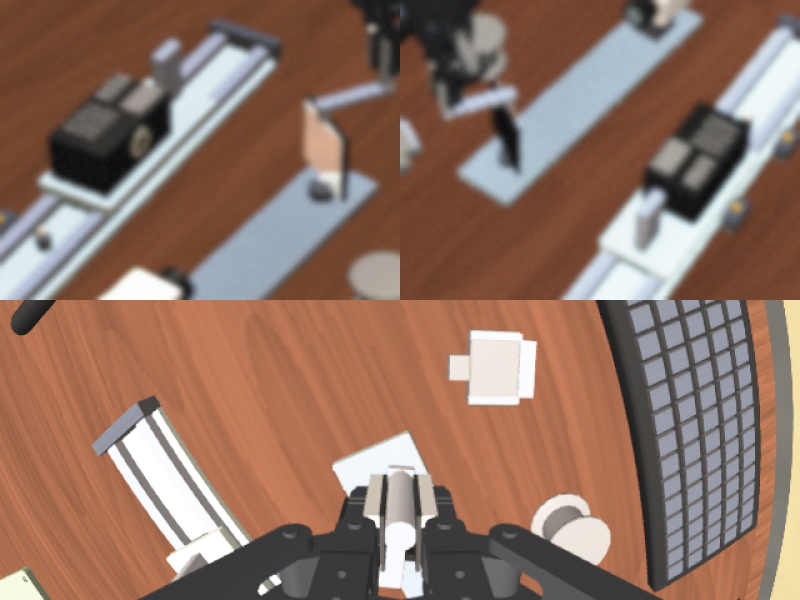

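Run:
```python
from m import *
print('target scene',onz(S,291.8,206.2,.055).round(4))
# module top corners in side view (top z .074)
f=lambda x,y:(270+((x-400)+.5)*.3-.5,190+(y+.5)*.3-.5)
for q in [(703,104),(748,124),(645,160)]: print(onz(D,*f(*q),.074).round(4))
p=onz(D,*f(736,205),.022);print('stud',p.round(4))
```

```text
target scene [ 0.4864 -0.0314  0.055 ]
[ 0.4911 -0.0845  0.074 ]
[ 0.4463 -0.0908  0.074 ]
[0.491  0.0018 0.074 ]
stud [ 0.4215 -0.0456  0.022 ]
```

Run:
```python
from h import *
tool();print(hand_in())
```

```text
t 17.15 p [0.6429 0.088  0.1163] xang 66.72 tilt [-0.  0. -1.] F [-1.81 -0.52  6.5 ] T [-0.13  0.26  0.17] g 0.116
the job is handed in; nothing more can be done
None
```

I slid the carrier about 75 mm into the inspection detent, turned the mirror about 30° by its pin, and handed the job in at 17.2 s with the pin still gripped.

**Carrier:** I gripped the tab, pushed the carrier through the hump and let go where the push force crossed zero. The wrist view afterwards put the target within about 3 mm of the inspection stud along the rail.

**Mirror:** I got two figures for the angle reached, 29.6° and 30.0°, depending on where the pin sits in the pads. My geometry calls for 29.6° to 30.6° (best estimate about 30.2°), and the grip was steady in the last readings.

**What disagreed or could not be checked:**
- **Push force:** at the start of the hump the carrier seemed stuck and the force rose to about 47 N. I backed off, and a lighter push of about 25 N then crept through. I believe this force was between the fingers and the tab, not the gripper's body, but I did not confirm it.
- **Target position:** the scene camera placed the target about 5–8 mm from where the wrist camera did. That would change the needed mirror angle by about 1.4°. I relied on the wrist view and the rail geometry.
- **Camera view:** I could not see through the inspection camera itself, so the mirror angle rests on geometry alone.

The other items on the bench were not touched.

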